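# Sort left-hand and right-hand angle brackets into their sample trays

### The job

Two angle brackets wait on the sloping rack and two more were put into the wrong trays: sort all four so that each is in the yellow tray whose fixed sample at the rear has the same shape, not its mirror image. Set each one down standing flat on its foot on the tray floor, its plate upright as the sample's is, and leave the other things where they are.

Things in the scene. Friction and masses are not known exactly. Their poses are not given: they have to be found in the camera images.
- rack: Fixed wooden rack, 180 mm wide (its y), origin under its centre. Its board, facing the robot, rises 28 degrees toward its +x, from 22 mm above the bench at x=-38 mm to 65 mm at x=+43. At the foot an 8 mm lip; 24 mm high ribs part three stations (y=-58, 0, 58). Two hold a bracket each, one the steel block; which is where varies.
- bracket_left_a_grip (a point): Left-hand aluminium bracket, 63-126 g: plate 42 wide (y), 8 thick (x), 56 mm high (z up); foot 22 wide, 8 thick runs 42 mm to -x from its bottom edge, centred at y=+10: left half, seen with the foot toward you. Point: mid-plate, 36 mm above the flat underside. On the rack the underside lies on the slope, foot down it against the lip: the plate leans 28 degrees to the robot; pinch its 8 mm.
- bracket_right_a_grip (a point): Right-hand aluminium bracket, 63-126 g: plate 42 wide (y), 8 thick (x), 56 mm high (z up); foot 22 wide, 8 thick runs 42 mm to -x from its bottom edge, centred at y=-10: right half, seen with the foot toward you. Point: mid-plate, 36 mm above the flat underside. On the rack the underside lies on the slope, foot down it against the lip: the plate leans 28 degrees to the robot; pinch its 8 mm.
- bracket_left_b_grip (a point): Left-hand aluminium bracket, 63-126 g: plate 42 wide (y), 8 thick (x), 56 mm high (z up); foot 22 wide, 8 thick runs 42 mm to -x from its bottom edge, centred at y=+10: left half, seen with the foot toward you. Point: mid-plate, 36 mm above the flat underside. Starts standing loose in the front part of the wrong tray, foot toward the tray's -x; pinch its 8 mm.
- bracket_right_b_grip (a point): Right-hand aluminium bracket, 63-126 g: plate 42 wide (y), 8 thick (x), 56 mm high (z up); foot 22 wide, 8 thick runs 42 mm to -x from its bottom edge, centred at y=-10: right half, seen with the foot toward you. Point: mid-plate, 36 mm above the flat underside. Starts standing loose in the front part of the wrong tray, foot toward the tray's -x; pinch its 8 mm.
- tray_left: Fixed yellow card tray for left-hand brackets, 190 (x) by 137 mm (y), walls 28 mm high, 2 thick, floor 2 mm above its underside; origin: centre of the underside. A left-hand sample, same as the loose ones, is fixed upright on its floor: plate at x=+70 mm, y=0, foot toward -x as far as x=+24. In front of it stands a loose bracket of the wrong hand. The trays may have swapped places.
- tray_right: Fixed yellow card tray for right-hand brackets, 190 (x) by 137 mm (y), walls 28 mm high, 2 thick, floor 2 mm above its underside; origin: centre of the underside. A right-hand sample, same as the loose ones, is fixed upright on its floor: plate at x=+70 mm, y=0, foot toward -x as far as x=+24. In front of it stands a loose bracket of the wrong hand. The trays may have swapped places.
- gauge_block_center (a point): Bystander: steel block 16 x 40 x 16 mm lying on one station of the rack against the lip; the point is its centre. Leave it there.
- blue_cabinet: Tall blue drawer cabinet, solid and fixed, always in the same place close behind the work, between rack and trays: 566 mm high; from its origin (middle of its foot) it reaches 91 mm to its -x (front), 213 mm to its +y and 177 mm to its -y. Keep the gripper and wrist clear of its front when carrying past it.
- glue_bottle: Bystander: loose glue bottle, 30 mm across, 100 mm high, standing between rack and trays. Origin: centre of its underside.
- lid_white: Bystander: loose white round screw cap, 45 mm across, 14 mm high, on the bench between rack and trays. Origin: centre of its underside.
Mind the look-alikes: they are no part of the job. What is shaped like the part that bears bracket_right_a_grip but pink is not meant.

How it is judged:
By the outcome, as a careful person would: the job done as asked, in the order asked, and still so for the second after the job is handed in, with the robot touching nothing.
It also fails if it takes over 72 s, if anything falls off the work surface, if the arm or the gripper's body presses on something with over 40 N, if the wrist force passes 120 N, or if a joint passes its speed limit or range.

### The arm

A 6-joint arm with a two-finger parallel gripper is mounted at the origin on a cart in front of the work surface, level with it; the furniture and walls round the work are solid. World frame = base frame: x ahead of the robot, y to its left, z up, the work surface at z = 0. Lengths are in mm, angles in rad, forces in N, time in s.
With the tool pointing down it reaches from about 300 to 775 mm from the base axis. Payload 14.6 kg.
Tool frame: the origin (TCP) lies at the very end of the fingers, on their centre line; the grasp point (between the pads) lies 19 mm behind it; z points along the fingers, y is the line along which they close (so a half turn about z gives the same grasp; the last joint's range is limited). The gripper opens to 94 mm and grips with 3 to 60 N. Pads are 16 mm wide; open, the fingers measure 119 mm over their backs; the gripper's body (75 mm by 177 mm) begins 78 mm behind the grasp point.
Start: joints at [-1.286, 0.3, 1.521, -0, 1.321, -0.067], TCP at [189.516, -516.307, 177.946] pointing down, gripper open.
Joint ranges: [-3.03, 3.03], [-0.79, 2.21], [0.23, 2.52], [-1.04, 4.18], [0, 3.07], [-2.55, 2.55]. Speed limits (rad/s): [2.22, 2.22, 2.57, 3.14, 3.14, 3.14].

### API

Orientations are given as [roll, pitch, yaw] about the fixed x, y, z axes, in that order (R = Rz(yaw) Ry(pitch) Rx(roll)).
In Python, from cell import read_state, viewer, manip, models gives the robot as it stands.
- The arm moves only by the tool carry_out, never from a script. Its argument "deltas" is a list of rows, each an object with "dp": the shift along the tool's x, y, z in mm, a list of three; "roll": the turn about the tool's z in degrees; "gripper": the opening, from -1 (shut) to 1 (fully open), so that 0 is half open. In form: [{"dp": [tx, ty, tz], "roll": roll, "gripper": gripper}, ...]. A call has 1 to 12 rows; each row is the pose to reach, as a shift and turn from the pose commanded when the call began, along the tool's axes at that moment; what a row does not reach only later rows make up. A row lasts 1/12 s, in which the tool goes at most 41.7 mm and 7.16 degrees, less where a joint would pass 70% of its speed; a pose out of reach is approached as far as the arm can. A call with a gripper value outside its range is refused whole. The fingers move at their own pace and stop on an object; "newtons" is the grip in N (left out, the last holds). Time passes only in rows, so rows that repeat a pose let the fingers close. It gives the time, the measured TCP pose, the force, the opening and the grip force at its end, in the units of the state.
- read_state(): the state, without advancing time (a new reading comes with each control period).
- viewer.camera(name): name is "scene" or "side" or "wrist"; returns the picture (400x640x3 uint8, red, green, blue); there is no depth.
- viewer.camera_params(name): a dict with "fovy" (degrees; the focal length in pixels is half the picture's height over the tangent of half this angle, whatever the lens; pixels are square), "cx", "cy" (the principal point, pixels), "k1" (the pictures are not rectified: a ray, as slopes to the right and down, at radius r is drawn at 1 + k1 r^2 times it, then the intrinsics apply), "eye" and "attitude" of the camera in the world; the wrist camera has in their place "T_tool_cam" (4x4, takes a point from camera to tool coordinates, whose origin is the TCP and whose axes are the flange's). Camera axes: x right, y up, looking along -z (the intrinsics and any distortion apply to the point x, -y, -z); pixel columns grow to the right and rows downward; lengths in mm; the calibration is good to about 2 mm. A picture is of the moment at which its call begins: read the wrist's pose just before it. camera_params takes no time and is no camera call.
- manip.sign_off(): hands the job in; it is judged then, once.
Trained networks look in the newest picture that a camera, given by its name, has taken for a name from the list of things; names that differ only in an ending like _2 or _b are one class to them, and where a whole thing is asked for, a point or a joint stands for the part that bears it (a point fixed in the world has none). Each returns a list of dicts, best first, with "p" (0 to 1); they miss things now and then, are a little off and sometimes report something else, mostly with a low value. They report only what shows in the picture. A call takes as long as a camera call. They do not tell look-alikes from the thing itself.
- models.cut_out(camera, label): "region" (400x640 bool, what is visible of it) and "box" ([left, top, right, bottom] in pixels, round what is visible of it).
The state is a dict: "clock": time; "joints": joint angles; "qd": joint speeds; "effort": joint torques, N m; "eef_pos": TCP position; "eef_rot": TCP orientation; "wrist_force": force on the tool from outside, world axes, zero at the start; "moment": the same for the moment, N m; "finger_gap": finger opening in mm; "finger_force": force on a finger pad.
Only numpy, scipy, OpenCV 4.12 (cv2) and the standard library are available. Lean on these libraries where they do the work, as an engineer would, in place of code of your own. Each camera call takes 0.05 s, during which the arm holds its last target. There are 200 camera calls.

## Working session

There is one attempt and no reset: what is moved stays moved. The work goes in short steps, Python scripts to look and compute and a tool call to move; the robot and the scene stay as the last step left them, time stands still between calls to the robot, and variables do not carry over. Pictures are saved under pics/ and viewed, at most 10 in all, crops included, and the job is handed in when it is done.

Besides the shell and the picture viewer there is one more tool, called after ">>>" as name(argument=value, ...) on one line, values as JSON. carry_out: Moves the arm, as the interface text tells. Its arguments: {"type":"object","properties":{"deltas":{"type":"array"},"newtons":{"type":"number"}},"required":["deltas"]}

```bash
mkdir -p pics; ls; cat > h.py <<'E'
import numpy as np, cv2
from cell import read_state, viewer, manip, models
from scipy.spatial.transform import Rotation as R
E
python3 - <<'E'
from h import *
s=read_state(); print(s)
for c in ("scene","side","wrist"):
    im=viewer.camera(c); cv2.imwrite(f"pics/{c}0.png",im[:,:,::-1]); print(c,viewer.camera_params(c))
a=[cv2.imread(f"pics/{c}0.png") for c in ("scene","side")]
E
```

```text
pics
{'clock': 0.0, 'joints': array([-1.28560927e+00,  3.00461557e-01,  1.52157059e+00, -2.11711810e-05,
        1.32070872e+00, -6.66240699e-02]), 'qd': array([ 0.00154769, -0.00088036,  0.00036937, -0.00035588, -0.00090774,
       -0.00097749]), 'effort': array([-7.82476745e-04, -5.31814992e+01, -3.52735662e+01,  7.07678357e-02,
        2.43098818e-02, -8.69456562e-05]), 'eef_pos': array([ 189.42569985, -516.03859225,  177.39602364]), 'eef_rot': array([-3.14044562e+00, -5.59812350e-05,  3.51816351e-01]), 'wrist_force': array([0.28776797, 0.26980484, 0.72320557]), 'moment': array([ 0.01401285, -0.01635152,  0.02028638]), 'finger_force': 0.0, 'finger_gap': 94.07568406720586}
scene {'fovy': 53.109761599592765, 'cx': 316.2874638650657, 'cy': 192.11715431714987, 'k1': -0.09929689257830808, 'eye': array([120.60764847, 460.10178559, 815.7170735 ]), 'attitude': array([ 0.79262066,  0.00501971, -2.41681673])}
side {'fovy': 45.22921863804506, 'cx': 316.0679705202622, 'cy': 195.61916414096274, 'k1': -0.12033248728630816, 'eye': array([ 104.01276927, 1106.12506255,  625.57815475]), 'attitude': array([ 1.18280295,  0.00310771, -2.7351044 ])}
wrist {'fovy': 71.7007192242531, 'cx': 317.69838114120154, 'cy': 199.62896942697813, 'k1': -0.0470517421112343, 'T_tool_cam': array([[ 6.45628737e-04,  9.64107510e-01,  2.65511379e-01,
         7.63710089e+01],
       [ 9.99999791e-01, -6.18041186e-04, -1.87451303e-04,
         4.56508377e-01],
       [-1.66262418e-05,  2.65511445e-01, -9.64107708e-01,
        -2.07557915e+02],
       [ 0.00000000e+00,  0.00000000e+00,  0.00000000e+00,
         1.00000000e+00]])}
```

View pics/scene0.png

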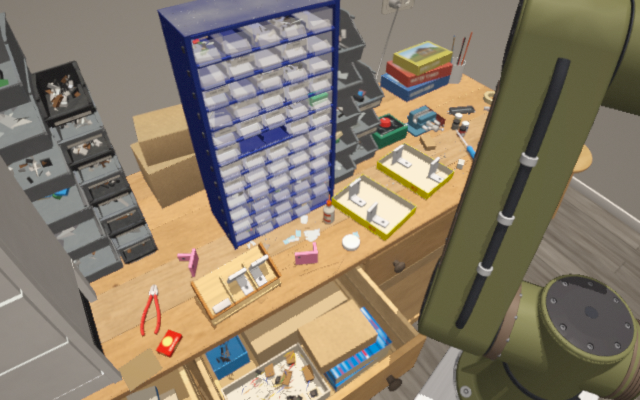

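View pics/side0.png

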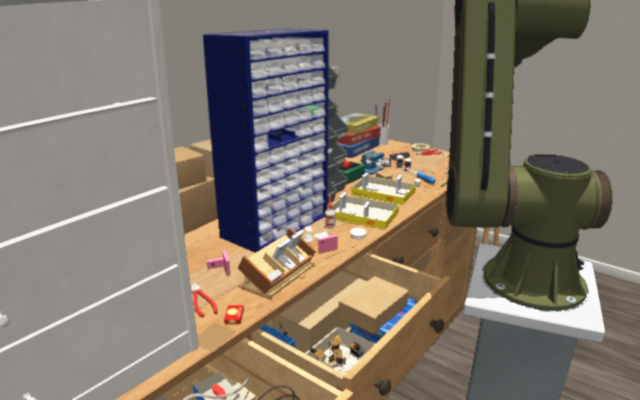

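The scene view shows the rack at about (235,285), two pink look-alikes at (188,260) and (307,254), the trays at (375,207) and (415,170), the bottle at (329,210), the cap at (350,242) and the cabinet behind them. Next I run the networks and enlarge the trays and rack.

```bash
cat >> h.py <<'E'
def cam(c,s=None):
    p=viewer.camera_params(c)
    if 'eye' in p: T=np.eye(4);T[:3,:3]=R.from_euler('xyz',p['attitude']).as_matrix();T[:3,3]=p['eye']
    else:
        s=s or read_state();W=np.eye(4);W[:3,:3]=R.from_euler('xyz',s['eef_rot']).as_matrix();W[:3,3]=s['eef_pos'];T=W@p['T_tool_cam']
    f=200/np.tan(np.radians(p['fovy'])/2)
    return dict(T=T,K=np.array([[f,0,p['cx']],[0,f,p['cy']],[0,0,1]]),d=np.array([p['k1'],0,0,0]))
def ray(C,uv):
    n=cv2.undistortPoints(np.array(uv,float).reshape(-1,1,2),C['K'],C['d'],)[:,0]
    return C['T'][:3,3],np.c_[n[:,0],-n[:,1],-np.ones(len(n))]@C['T'][:3,:3].T
def onz(C,uv,z):
    o,d=ray(C,uv); return o+d*((z-o[2])/d[:,2])[:,None]
def proj(C,P):
    q=(np.asarray(P,float).reshape(-1,3)-C['T'][:3,3])@C['T'][:3,:3]; q=q*[1,-1,-1]
    return cv2.projectPoints(q,np.zeros(3),np.zeros(3),C['K'],C['d'])[0][:,0]
E
python3 - <<'E'
from h import *
C={c:cam(c) for c in("scene","side","wrist")}
L=["rack","tray_left","tray_right","bracket_left_a_grip","bracket_right_a_grip","gauge_block_center","glue_bottle","lid_white","blue_cabinet"]
for c in C:
    for l in L:
        for r in models.cut_out(c,l):
            b=r['box']; m=r['region']; ys,xs=np.nonzero(m)
            if r['p']<.2: continue
            print(c,l,round(r['p'],2),np.round(b),onz(C[c],[[xs.mean(),ys.mean()]],15)[0].round())
def crop(n,x0,y0,x1,y1,f): 
    return cv2.resize(cv2.imread(f"pics/{n}0.png")[y0:y1,x0:x1],None,fx=f,fy=f,interpolation=cv2.INTER_CUBIC)
a=crop("scene",310,130,470,245,2.5*2); 
b=crop("scene",170,230,330,325,2.5*2)
cv2.imwrite("pics/c1.png",cv2.resize(np.vstack([a,b]),(460,600),interpolation=cv2.INTER_AREA))
cv2.imwrite("pics/c1.png",np.hstack([cv2.resize(a,(400,288)),cv2.resize(b,(400,238))[:,:] if 0 else cv2.copyMakeBorder(cv2.resize(b,(400,238)),0,50,0,0,0)]))
E
```

```text
scene rack 0.58 [192. 246. 281. 326.] [602. 210.  15.]
scene rack 0.24 [331. 173. 415. 239.] [ 510. -210.   15.]
scene tray_left 0.65 [379. 143. 456. 195.] [ 506. -410.   15.]
scene tray_left 0.58 [330. 175. 415. 239.] [ 510. -210.   15.]
scene tray_right 0.63 [375. 146. 453. 198.] [ 503. -409.   15.]
scene bracket_left_a_grip 0.76 [247. 254. 268. 286.] [590. 148.  15.]
scene bracket_right_a_grip 0.7 [225. 266. 254. 295.] [599. 193.  15.]
scene bracket_right_a_grip 0.62 [297. 243. 318. 265.] [531.  38.  15.]
scene gauge_block_center 0.51 [213. 297. 230. 312.] [582. 265.  15.]
scene glue_bottle 0.72 [321. 199. 334. 226.] [ 583. -107.   15.]
scene lid_white 0.58 [340. 233. 360. 253.] [476. -68.  15.]
side rack 0.87 [240. 226. 317. 298.] [607. 199.  15.]
side tray_left 0.6 [332. 193. 401. 231.] [ 507. -208.   15.]
side tray_right 0.94 [349. 169. 416. 206.] [ 505. -410.   15.]
side bracket_left_a_grip 0.48 [288. 227. 304. 259.] [611.  74.  15.]
side bracket_right_a_grip 0.78 [320. 236. 337. 253.] [533.  37.  15.]
side bracket_right_a_grip 0.77 [204. 251. 236. 274.] [742. 240.  15.]
side bracket_right_a_grip 0.28 [273. 272. 284. 280.] [588. 238.  15.]
side gauge_block_center 0.44 [272. 270. 281. 276.] [587. 235.  15.]
side glue_bottle 0.63 [325. 199. 337. 228.] [ 590. -129.   15.]
side lid_white 0.43 [352. 226. 366. 240.] [478. -54.  15.]
wrist tray_right 0.58 [329.   2. 348.   8.] [ 402. -467.   15.]
```

View pics/c1.png

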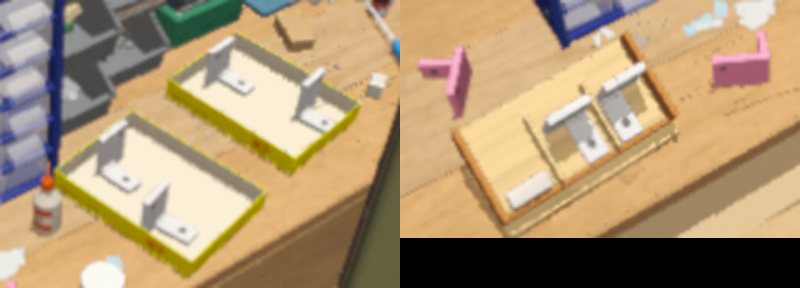

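View pics/wrist0.png

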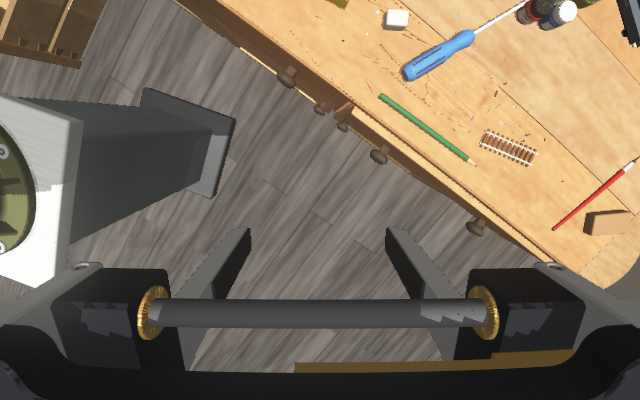

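The far tray (scene about (415,170)) and near tray (375,207) each hold a sample at the rear and one loose bracket. The rack holds two brackets at about (240,280) and (257,270), and the steel block at (221,304). The pink pieces are decoys. First I move the wrist camera over the trays.

>>> carry_out(deltas=[{"dp": [343, -93, -73], "roll": -70, "gripper": 0}, {"dp": [343, -93, -73], "roll": -70, "gripper": 0}, {"dp": [343, -93, -73], "roll": -70, "gripper": 0}, {"dp": [343, -93, -73], "roll": -70, "gripper": 0}, {"dp": [343, -93, -73], "roll": -70, "gripper": 0}, {"dp": [343, -93, -73], "roll": -70, "gripper": 0}, {"dp": [343, -93, -73], "roll": -70, "gripper": 0}, {"dp": [343, -93, -73], "roll": -70, "gripper": 0}, {"dp": [343, -93, -73], "roll": -70, "gripper": 0}, {"dp": [343, -93, -73], "roll": -70, "gripper": 0}, {"dp": [343, -93, -73], "roll": -70, "gripper": 0}, {"dp": [343, -93, -73], "roll": -70, "gripper": 0}])

```text
clock: 2.5
eef_pos: [479.3, -310.8, 250.7]
eef_rot: [-3.141, -0.0, 1.571]
wrist_force: [-0.2, -0.5, 0.5]
finger_gap: 46.6
finger_force: 0.0
```

```bash
python3 - <<'E'
from h import *
s=read_state(); print(s['clock'],s['eef_pos'],s['eef_rot'],s['finger_gap'])
C=cam("wrist",s); im=viewer.camera("wrist"); cv2.imwrite("pics/w1.png",im[:,:,::-1])
for l in ["tray_left","tray_right","bracket_left_a_grip","bracket_right_a_grip","glue_bottle"]:
    for r in models.cut_out("wrist",l):
        if r['p']<.2: continue
        ys,xs=np.nonzero(r['region']); print(l,round(r['p'],2),np.round(r['box']),onz(C,[[xs.mean(),ys.mean()]],15)[0].round())
E
```

```text
2.5 [ 479.3037885  -310.80413906  250.69481656] [-3.14119921e+00 -1.79251870e-04  1.57061098e+00] 46.61267905593805
tray_left 0.96 [276.  52. 410. 156.] [ 513. -207.   15.]
tray_left 0.29 [282. 236. 308. 271.] [ 445. -439.   15.]
tray_right 0.96 [272. 187. 398. 275.] [ 501. -401.   15.]
bracket_right_a_grip 0.65 [292.  56. 326.  96.] [ 472. -174.   15.]
glue_bottle 0.78 [375.   2. 405.  45.] [580. -91.  15.]
```

View pics/w1.png

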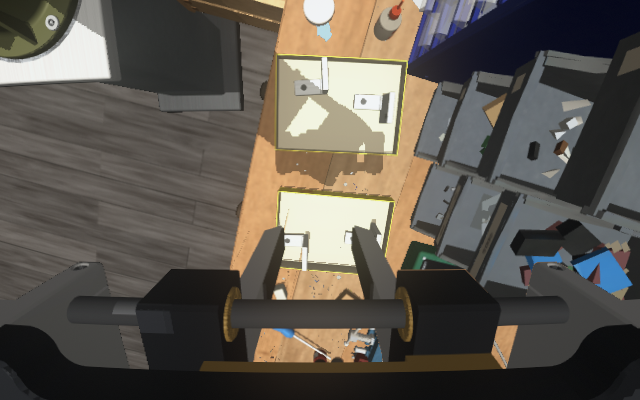

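The near tray is tray_left: its sample's foot at (367,101) is on the +y half. The loose bracket in it, plate (325,73) and foot (308,87) on the -y half, is right-hand. The far tray is the opposite. I'll enlarge for exact clicks.

```bash
python3 - <<'E'
import cv2,numpy as np
im=cv2.imread("pics/w1.png"); f=lambda x0,y0,x1,y1:cv2.resize(im[y0:y1,x0:x1],None,fx=5,fy=5,interpolation=cv2.INTER_CUBIC)
cv2.imwrite("pics/c2.png",np.hstack([f(270,45,350,165),f(270,175,350,295)]))
E
```

```text
(no output)
```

View pics/c2.png

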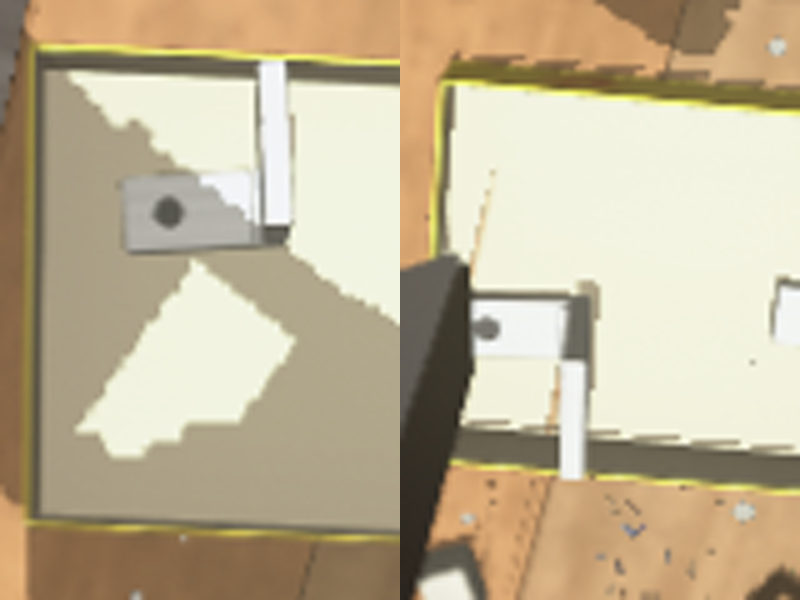

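```bash
python3 - <<'E'
from h import *
from scipy.optimize import minimize
s=read_state();C=cam("wrist",s)
# fit trays: outer hull projected vs mask hull
def hull(P): return cv2.convexHull(proj(C,P).astype(np.float32))
viewer.camera("wrist")
for l,x0 in (("tray_left",[510,-207,0]),("tray_right",[504,-405,0])):
    m=models.cut_out("wrist",l)[0]['region'].astype(np.uint8)
    h=cv2.convexHull(cv2.findNonZero(m)); M=np.zeros((400,640),np.uint8); cv2.fillConvexPoly(M,h,1)
    def cost(v):
        c,sn=np.cos(v[2]),np.sin(v[2]); P=[[v[0]+a*c-b*sn,v[1]+a*sn+b*c,z] for a in(-95,95) for b in(-68.5,68.5) for z in(0,28)]
        H=hull(P); N=np.zeros((1600,2560),np.uint8); cv2.fillConvexPoly(N,(H*4).astype(np.int32),1); N=cv2.resize(N.astype(np.float32),(640,400),interpolation=cv2.INTER_AREA)
        return np.abs(N-M).sum()
    r=min((minimize(cost,x0,method='Nelder-Mead',options=dict(initial_simplex=np.array(x0)+np.array([[0,0,a],[12,0,a],[0,12,a],[0,0,a+.08]]))) for a in(-.1,-.03,.05)),key=lambda r:r.fun)
    print(l,r.x.round(3),r.fun)
E
```

```text
tray_left [ 5.10871e+02 -2.08475e+02 -4.50000e-02] 274.6875
tray_right [ 5.04296e+02 -4.13462e+02 -8.10000e-02] 648.3125
```

```bash
python3 - <<'E'
from h import *
C=cam("wrist")
print(onz(C,[[321.6,57.4],[327,57.4],[322.6,89.8],[328,89.8]],58).round(1)); print(onz(C,[[294.4,81],[295.4,95.4]],10).round(1))
print(onz(C,[[302.4,247],[307.4,247],[302,270.6],[307,270.6]],58).round(1)); print(onz(C,[[282,234.6],[302,234.6],[302,246]],10).round(1))
E
```

```text
[[ 483.5 -148.7   58. ]
 [ 490.6 -148.6   58. ]
 [ 485.  -189.6   58. ]
 [ 492.4 -189.6   58. ]]
[[ 443.  -171.6   10. ]
 [ 444.2 -192.4   10. ]]
[[ 454.8 -422.4   58. ]
 [ 462.7 -422.4   58. ]
 [ 453.6 -464.2   58. ]
 [ 461.7 -464.1   58. ]]
[[ 416.7 -421.4   10. ]
 [ 451.6 -421.3   10. ]
 [ 451.3 -443.    10. ]]
```

The clicked corners match the bracket sizes: right-hand b plate centre (488,-169), yaw +0.045; left-hand b (458,-443), yaw -0.03. First I pick right b.

>>> carry_out(deltas=[{"dp": [142, 8.5, 150], "roll": -2.6, "gripper": 0}, {"dp": [142, 8.5, 150], "roll": -2.6, "gripper": 0}, {"dp": [142, 8.5, 150], "roll": -2.6, "gripper": 0}, {"dp": [142, 8.5, 150], "roll": -2.6, "gripper": 0}, {"dp": [142, 8.5, 150], "roll": -2.6, "gripper": 0}, {"dp": [142, 8.5, 150], "roll": -2.6, "gripper": 0}, {"dp": [142, 8.5, 190], "roll": -2.6, "gripper": 0}, {"dp": [142, 8.5, 220], "roll": -2.6, "gripper": 0}, {"dp": [142, 8.5, 231], "roll": -2.6, "gripper": 0}, {"dp": [142, 8.5, 231], "roll": -2.6, "gripper": 0}, {"dp": [142, 8.5, 231], "roll": -2.6, "gripper": -1}, {"dp": [142, 8.5, 231], "roll": -2.6, "gripper": -1}], newtons=25)

```text
clock: 3.95
eef_pos: [488.6, -169.5, 21.9]
eef_rot: [3.139, 0.001, 1.618]
wrist_force: [0.3, -0.7, 0.8]
finger_gap: 37.2
finger_force: 0.0
```

>>> carry_out(deltas=[{"dp": [0, 0, 0], "roll": 0, "gripper": -1}, {"dp": [0, 0, 0], "roll": 0, "gripper": -1}, {"dp": [0, 0, 0], "roll": 0, "gripper": -1}, {"dp": [0, 0, 0], "roll": 0, "gripper": -1}])

```text
clock: 4.28
eef_pos: [487.8, -168.9, 20.5]
eef_rot: [3.141, 0.0, 1.619]
wrist_force: [1.1, -1.3, -0.4]
finger_gap: 10.3
finger_force: 0.0
```

>>> carry_out(deltas=[{"dp": [0, 0, 0], "roll": 0, "gripper": -1}, {"dp": [0, 0, 0], "roll": 0, "gripper": -1}, {"dp": [0, 0, -25], "roll": 0, "gripper": -1}, {"dp": [0, 0, -60], "roll": 0, "gripper": -1}, {"dp": [-20, 0, -65], "roll": 0, "gripper": -1}, {"dp": [-207, -30.5, -65], "roll": 7.3, "gripper": -1}, {"dp": [-207, -30.5, -65], "roll": 7.3, "gripper": -1}, {"dp": [-207, -30.5, -65], "roll": 7.3, "gripper": -1}, {"dp": [-207, -30.5, -65], "roll": 7.3, "gripper": -1}, {"dp": [-207, -30.5, -65], "roll": 7.3, "gripper": -1}, {"dp": [-207, -30.5, -65], "roll": 7.3, "gripper": -1}, {"dp": [-207, -30.5, -65], "roll": 7.3, "gripper": -1}])

```text
clock: 5.28
eef_pos: [466.4, -377.6, 84.2]
eef_rot: [-3.141, -0.001, 1.49]
wrist_force: [0.8, -0.0, -1.1]
finger_gap: 7.7
finger_force: 25.0
```

>>> carry_out(deltas=[{"dp": [0, 0, 30], "roll": 0, "gripper": -1}, {"dp": [0, 0, 52], "roll": 0, "gripper": -1}, {"dp": [0, 0, 59], "roll": 0, "gripper": -1}, {"dp": [0, 0, 62], "roll": 0, "gripper": -1}, {"dp": [0, 0, 64], "roll": 0, "gripper": -1}, {"dp": [0, 0, 64], "roll": 0, "gripper": -1}, {"dp": [0, 0, 64], "roll": 0, "gripper": -1}])

```text
clock: 5.87
eef_pos: [467.7, -377.2, 22.2]
eef_rot: [3.14, 0.001, 1.492]
wrist_force: [0.5, -0.4, -0.6]
finger_gap: 7.9
finger_force: 25.0
```

>>> carry_out(deltas=[{"dp": [0, 0, 1], "roll": 0, "gripper": -1}, {"dp": [0, 0, 1], "roll": 0, "gripper": -1}, {"dp": [0, 0, 1], "roll": 0, "gripper": -1}])

```text
clock: 6.12
eef_pos: [467.2, -377.2, 20.4]
eef_rot: [3.141, 0.0, 1.491]
wrist_force: [0.2, 0.2, -0.1]
finger_gap: 7.8
finger_force: 25.0
```

>>> carry_out(deltas=[{"dp": [0, 0, 1], "roll": 0, "gripper": 0}, {"dp": [0, 0, 1], "roll": 0, "gripper": 0}, {"dp": [0, 0, 1], "roll": 0, "gripper": 0}, {"dp": [0, 0, 0], "roll": 0, "gripper": 0}, {"dp": [0, 0, -35], "roll": 0, "gripper": 0}, {"dp": [0, 0, -65], "roll": 0, "gripper": 0}, {"dp": [-30, -2, -65], "roll": -1.5, "gripper": 0}, {"dp": [-66.5, -3.7, -65], "roll": -2.9, "gripper": 0}, {"dp": [-66.5, -3.7, -65], "roll": -2.9, "gripper": 0}, {"dp": [-66.5, -3.7, -35], "roll": -2.9, "gripper": 0}, {"dp": [-66.5, -3.7, -5], "roll": -2.9, "gripper": 0}, {"dp": [-66.5, -3.7, 1], "roll": -2.9, "gripper": 0}])

```text
clock: 7.12
eef_pos: [456.3, -441.2, 14.2]
eef_rot: [-3.137, -0.005, 1.542]
wrist_force: [-0.3, 0.2, -1.1]
finger_gap: 47.3
finger_force: 0.0
```

>>> carry_out(deltas=[{"dp": [0, 0, 0], "roll": 0, "gripper": 0}, {"dp": [0, 0, 0], "roll": 0, "gripper": -1}, {"dp": [0, 0, 0], "roll": 0, "gripper": -1}, {"dp": [0, 0, 0], "roll": 0, "gripper": -1}, {"dp": [0, 0, 0], "roll": 0, "gripper": -1}, {"dp": [0, 0, 0], "roll": 0, "gripper": -1}, {"dp": [0, 0, 0], "roll": 0, "gripper": -1}])

```text
clock: 7.7
eef_pos: [458.2, -443.1, 19.5]
eef_rot: [3.141, 0.0, 1.542]
wrist_force: [0.1, 0.8, 0.0]
finger_gap: 10.6
finger_force: 0.0
```

>>> carry_out(deltas=[{"dp": [0, 0, 0], "roll": 0, "gripper": -1}, {"dp": [0, 0, 0], "roll": 0, "gripper": -1}, {"dp": [0, 0, -20], "roll": 0, "gripper": -1}, {"dp": [0, 0, -50], "roll": 0, "gripper": -1}, {"dp": [0, 0, -82], "roll": 0, "gripper": -1}, {"dp": [10, 0, -82], "roll": 0, "gripper": -1}, {"dp": [203.6, 5.4, -82], "roll": 0.9, "gripper": -1}, {"dp": [203.6, 5.4, -82], "roll": 0.9, "gripper": -1}, {"dp": [203.6, 5.4, -82], "roll": 0.9, "gripper": -1}, {"dp": [203.6, 5.4, -82], "roll": 0.9, "gripper": -1}, {"dp": [203.6, 5.4, -82], "roll": 0.9, "gripper": -1}, {"dp": [203.6, 5.4, -82], "roll": 0.9, "gripper": -1}])

```text
clock: 8.7
eef_pos: [469.4, -235.3, 100.8]
eef_rot: [-3.141, -0.001, 1.53]
wrist_force: [0.2, 0.0, -1.0]
finger_gap: 7.8
finger_force: 25.0
```

>>> carry_out(deltas=[{"dp": [0, 0, 0], "roll": 0, "gripper": -1}, {"dp": [0, 0, 30], "roll": 0, "gripper": -1}, {"dp": [0, 0, 58], "roll": 0, "gripper": -1}, {"dp": [0, 0, 74], "roll": 0, "gripper": -1}, {"dp": [0, 0, 78], "roll": 0, "gripper": -1}, {"dp": [0, 0, 80], "roll": 0, "gripper": -1}, {"dp": [0, 0, 81.5], "roll": 0, "gripper": -1}, {"dp": [0, 0, 82], "roll": 0, "gripper": -1}, {"dp": [0, 0, 82], "roll": 0, "gripper": -1}, {"dp": [0, 0, 82], "roll": 0, "gripper": -1}])

```text
clock: 9.53
eef_pos: [469.7, -239.9, 19.8]
eef_rot: [3.14, 0.001, 1.526]
wrist_force: [-0.5, 1.2, -0.9]
finger_gap: 7.7
finger_force: 25.0
```

>>> carry_out(deltas=[{"dp": [0, 0, 0.5], "roll": 0, "gripper": 0}, {"dp": [0, 0, 0.5], "roll": 0, "gripper": 0}, {"dp": [0, 0, 0.5], "roll": 0, "gripper": 0}, {"dp": [0, 0, 0], "roll": 0, "gripper": 0}, {"dp": [0, 0, -35], "roll": 0, "gripper": 0}, {"dp": [0, 0, -75], "roll": 0, "gripper": 0}, {"dp": [0, 0, -115], "roll": 0, "gripper": 0}, {"dp": [0, 0, -150], "roll": 0, "gripper": 0}])

```text
clock: 10.2
eef_pos: [469.3, -239.6, 171.7]
eef_rot: [3.141, 0.001, 1.526]
wrist_force: [-0.3, 0.1, -0.0]
finger_gap: 46.8
finger_force: 0.0
```

```bash
python3 - <<'E'
from h import *
C=cam("scene"); S=cam("side")
print(onz(C,[[237,243],[332,198]],0).round(), onz(S,[[262,245]],0).round())
print(onz(C,[[188,268],[307,264]],0).round(), "pink")
# rack top of scene: base corners
print(onz(C,[[213,322],[285,289]],0).round())
s=read_state();print(s['clock'],s['eef_pos'])
E
```

```text
[[ 702.  119.    0.]
 [ 623. -168.    0.]] [[706.  90.   0.]]
[[734. 252.   0.]
 [522.  47.   0.]] pink
[[573. 301.   0.]
 [513. 134.   0.]]
10.2 [ 469.31129959 -239.58190038  171.65434596]
```

>>> carry_out(deltas=[{"dp": [413, 52.5, -118], "roll": 17, "gripper": 0}, {"dp": [413, 52.5, -118], "roll": 17, "gripper": 0}, {"dp": [413, 52.5, -118], "roll": 17, "gripper": 0}, {"dp": [413, 52.5, -118], "roll": 17, "gripper": 0}, {"dp": [413, 52.5, -118], "roll": 17, "gripper": 0}, {"dp": [413, 52.5, -118], "roll": 17, "gripper": 0}, {"dp": [413, 52.5, -118], "roll": 17, "gripper": 0}, {"dp": [413, 52.5, -118], "roll": 17, "gripper": 0}, {"dp": [413, 52.5, -118], "roll": 17, "gripper": 0}, {"dp": [413, 52.5, -118], "roll": 17, "gripper": 0}, {"dp": [413, 52.5, -118], "roll": 17, "gripper": 0}, {"dp": [413, 52.5, -118], "roll": 17, "gripper": 0}])

```text
clock: 11.2
eef_pos: [540.3, 174.5, 287.9]
eef_rot: [3.141, -0.001, 1.234]
wrist_force: [-0.2, 0.5, -0.2]
finger_gap: 46.6
finger_force: 0.0
```

>>> carry_out(deltas=[{"dp": [0, 0, 0], "roll": 0, "gripper": 0}, {"dp": [0, 0, 0], "roll": 0, "gripper": 0}, {"dp": [0, 0, 0], "roll": 0, "gripper": 0}])

```text
clock: 11.45
eef_pos: [540.0, 169.5, 286.7]
eef_rot: [-3.141, 0.0, 1.228]
wrist_force: [0.5, -1.0, -0.2]
finger_gap: 47.1
finger_force: 0.0
```

```bash
python3 - <<'E'
from h import *
s=read_state(); print(s['clock'],s['eef_pos'],s['eef_rot'],s['finger_gap'])
C=cam("wrist",s); im=viewer.camera("wrist"); cv2.imwrite("pics/w2.png",im[:,:,::-1])
r0=None
for l in ["rack","bracket_left_a_grip","bracket_right_a_grip","gauge_block_center"]:
    for r in models.cut_out("wrist",l):
        if r['p']<.2: continue
        if l=="rack" and r0 is None:r0=np.round(r['box']).astype(int)
        print(l,round(r['p'],2),np.round(r['box']))
        if l!="rack": print(cv2.minAreaRect(cv2.findNonZero(r['region'].astype(np.uint8))))
x0,y0=max(r0[0]-15,0),max(r0[1]-15,0); x1,y1=r0[2]+15,r0[3]+15
f=min(800/(x1-x0),600/(y1-y0)); print(x0,y0,f)
cv2.imwrite("pics/c3.png",cv2.resize(im[y0:y1,x0:x1,::-1],None,fx=f,fy=f,interpolation=cv2.INTER_CUBIC)[:600,:800])
E
```

```text
11.45 [540.04292684 169.46764468 286.70792   ] [-3.14129296e+00  3.58271969e-04  1.22839861e+00] 47.05655429948893
rack 0.83 [299.  70. 379. 196.]
bracket_left_a_grip 0.86 [322. 157. 352. 194.]
((335.1615295410156, 176.79234313964844), (34.853759765625, 29.396230697631836), 82.87498474121094)
bracket_right_a_grip 0.97 [312. 124. 347. 157.]
((329.9399719238281, 140.0800018310547), (30.405593872070312, 29.557065963745117), 81.8698959350586)
bracket_right_a_grip 0.83 [327. 218. 351. 254.]
((338.0, 236.0), (36.0, 24.0), 90.0)
bracket_right_a_grip 0.77 [386.  71. 436. 106.]
((415.274658203125, 90.45150756835938), (27.01750373840332, 47.74020767211914), 77.125)
284 55 3.8461538461538463
```

View pics/c3.png

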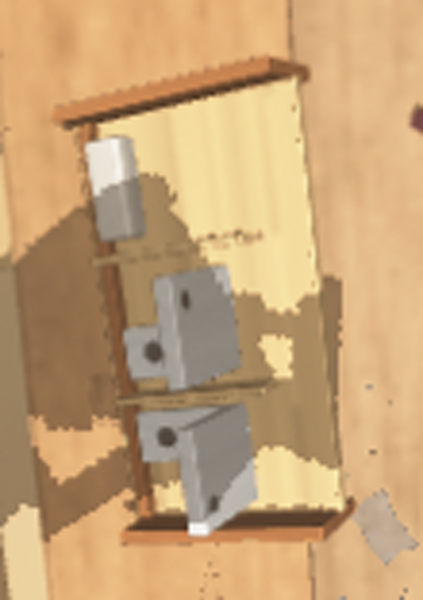

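The middle-station bracket at pixel (325,142) has its foot on the -y half, so it is right-hand. The -y station one at (330,178) has its foot on the +y half, so it is left-hand. The steel block is at (314,104). All three are in the rack and none is pink.

```bash
python3 - <<'E'
from h import *
C=cam("wrist"); P=lambda a:[[284+x/3.846,55+y/3.846] for x,y in a]
print("mid top",onz(C,P([(162,283),(182,387)]),94).round(1))
print("left top",onz(C,P([(186,432),(200,525)]),94).round(1))
print("lip",onz(C,P([(92,140),(150,510)]),30).round(1))
print("board top edge",onz(C,P([(300,80),(345,510)]),65).round(1))
print("ribs",onz(C,P([(97,262),(262,235),(120,402),(272,383)]),60).round(1))
print("mid heel",onz(C,P([(228,268),(240,372)]),46).round(1),"mid toe",onz(C,P([(123,330),(130,378)]),34).round(1))
print("left heel",onz(C,P([(245,405),(257,495)]),46).round(1),"left toe",onz(C,P([(138,412),(146,462)]),34).round(1))
E
```

```text
mid top [[574.3 231.8  94. ]
 [569.  193.5  94. ]]
left top [[564.9 176.9  94. ]
 [558.4 140.8  94. ]]
lip [[567.5 294.   30. ]
 [538.4 138.7  30. ]]
board top edge [[648.4 284.3  65. ]
 [616.6 119.4  65. ]]
ribs [[553.5 247.1  60. ]
 [618.2 235.2  60. ]
 [543.5 192.   60. ]
 [604.3 178.7  60. ]]
mid heel [[602.8 227.2  46. ]
 [594.3 185.5  46. ]] mid toe [[553.7 217.4  34. ]
 [549.7 197.3  34. ]]
left heel [[592.  171.6  46. ]
 [584.9 133.1  46. ]] left toe [[548.1 182.4  34. ]
 [544.1 160.5  34. ]]
```

>>> carry_out(deltas=[{"dp": [-1.5, 32, 40], "roll": -7, "gripper": 0}, {"dp": [-1.5, 32, 80], "roll": -9, "gripper": 0}, {"dp": [-1.5, 32, 120], "roll": -9, "gripper": 0}, {"dp": [-1.5, 32, 150], "roll": -9, "gripper": 0}, {"dp": [-1.5, 32, 165], "roll": -9, "gripper": 0}, {"dp": [-1.5, 32, 165], "roll": -9, "gripper": 0}, {"dp": [-1.5, 32, 165], "roll": -9, "gripper": 0}, {"dp": [-1.5, 32, 165], "roll": -9, "gripper": 0}])

```text
clock: 12.37
eef_pos: [570.6, 158.6, 123.8]
eef_rot: [3.139, -0.001, 1.387]
wrist_force: [1.1, 0.4, 0.8]
finger_gap: 47.0
finger_force: 0.0
```

>>> carry_out(deltas=[{"dp": [-1, -0.5, 30], "roll": 0, "gripper": 0}, {"dp": [-1, -0.5, 48], "roll": 0, "gripper": 0}, {"dp": [-1, -0.5, 56], "roll": 0, "gripper": 0}, {"dp": [-1, -0.5, 60], "roll": 0, "gripper": 0}, {"dp": [-1, -0.5, 60], "roll": 0, "gripper": 0}, {"dp": [-1, -0.5, 60], "roll": 0, "gripper": 0}])

```text
clock: 12.87
eef_pos: [569.9, 157.8, 63.5]
eef_rot: [3.14, -0.001, 1.387]
wrist_force: [0.3, 0.0, 0.1]
finger_gap: 47.4
finger_force: 0.0
```

>>> carry_out(deltas=[{"dp": [0, 0, 0], "roll": 0, "gripper": -1}, {"dp": [0, 0, 0], "roll": 0, "gripper": -1}, {"dp": [0, 0, 0], "roll": 0, "gripper": -1}, {"dp": [0, 0, 0], "roll": 0, "gripper": -1}, {"dp": [0, 0, 0], "roll": 0, "gripper": -1}, {"dp": [0, 0, 0], "roll": 0, "gripper": -1}, {"dp": [0, 0, 0], "roll": 0, "gripper": -1}, {"dp": [0, 0, 0], "roll": 0, "gripper": -1}])

```text
clock: 13.53
eef_pos: [569.0, 157.6, 61.8]
eef_rot: [-3.141, 0.0, 1.387]
wrist_force: [0.1, -0.2, -1.0]
finger_gap: 7.7
finger_force: 25.0
```

>>> carry_out(deltas=[{"dp": [0, 0, -20], "roll": 0, "gripper": -1}, {"dp": [0, 0, -55], "roll": 0, "gripper": -1}, {"dp": [0, 0, -95], "roll": 0, "gripper": -1}, {"dp": [-30, -2, -108], "roll": 0, "gripper": -1}, {"dp": [-70, -6, -108], "roll": -2, "gripper": -1}, {"dp": [-110, -10, -108], "roll": -3, "gripper": -1}, {"dp": [-150, -14, -108], "roll": -4, "gripper": -1}, {"dp": [-190, -18, -108], "roll": -5, "gripper": -1}, {"dp": [-230, -22, -108], "roll": -6, "gripper": -1}, {"dp": [-270, -26, -108], "roll": -7, "gripper": -1}, {"dp": [-310, -30, -108], "roll": -8, "gripper": -1}, {"dp": [-343, -34, -108], "roll": -8, "gripper": -1}])

```text
clock: 14.53
eef_pos: [471.9, -175.7, 170.0]
eef_rot: [3.141, 0.0, 1.527]
wrist_force: [1.0, 0.0, -0.2]
finger_gap: 7.5
finger_force: 25.0
```

>>> carry_out(deltas=[{"dp": [0, 0, 0], "roll": 0, "gripper": -1}, {"dp": [0, 0, 0], "roll": 0, "gripper": -1}, {"dp": [0, 0, 0], "roll": 0, "gripper": -1}])

```text
clock: 14.78
eef_pos: [473.0, -173.0, 169.9]
eef_rot: [3.142, -0.0, 1.526]
wrist_force: [0.2, 0.3, -0.6]
finger_gap: 7.4
finger_force: 25.0
```

```bash
python3 - <<'E'
from h import *
s=read_state(); print(s['clock'],s['eef_pos'],s['eef_rot'],s['finger_gap'])
a=viewer.camera("wrist")[:,:,::-1]; b=viewer.camera("side")[:,:,::-1]; c=viewer.camera("scene")[:,:,::-1]
S=cam("side");Q=cam("scene")
cv2.imwrite("pics/s2.png",b);cv2.imwrite("pics/sc2.png",c);cv2.imwrite("pics/w3.png",a)
p=[proj(k,s['eef_pos'])[0] for k in(S,Q)]; print(p)
f=lambda im,p,h:cv2.resize(im[max(int(p[1])-h,0):int(p[1])+h,int(p[0])-h:int(p[0])+h],(400,400),interpolation=cv2.INTER_CUBIC)
cv2.imwrite("pics/c4.png",np.vstack([np.hstack([f(b,p[0],40),f(c,p[1],50)]),cv2.resize(a[0:320,180:500],(800,800))[0:0]]))
E
```

```text
14.7833 [ 473.02586428 -172.97383219  169.91316047] [ 3.14158356e+00 -2.45137856e-04  1.52607603e+00] 7.38907940902426
[array([373.84648082, 168.69725081]), array([382.64699931, 176.54344548])]
```

View pics/c4.png

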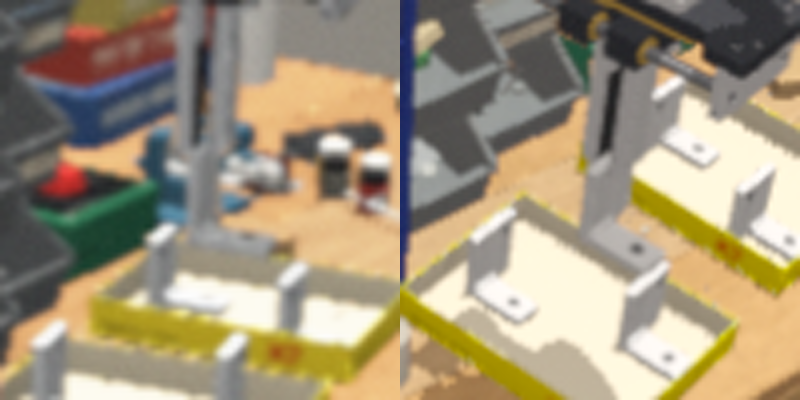

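The bracket is held upright and the foot is level in both views (side crop (205,240), scene crop (620,240)). Lowering now with a force check.

>>> carry_out(deltas=[{"dp": [0, 0, 35], "roll": 0, "gripper": -1}, {"dp": [0, 0, 75], "roll": 0, "gripper": -1}, {"dp": [0, 0, 110], "roll": 0, "gripper": -1}, {"dp": [0, 0, 128], "roll": 0, "gripper": -1}, {"dp": [0, 0, 134], "roll": 0, "gripper": -1}, {"dp": [0, 0, 136], "roll": 0, "gripper": -1}, {"dp": [0, 0, 137], "roll": 0, "gripper": -1}, {"dp": [0, 0, 137], "roll": 0, "gripper": -1}])

```text
clock: 15.6
eef_pos: [473.8, -173.5, 34.2]
eef_rot: [3.14, 0.001, 1.527]
wrist_force: [0.6, -0.6, -0.3]
finger_gap: 7.8
finger_force: 25.0
```

>>> carry_out(deltas=[{"dp": [0, 0, 1], "roll": 0, "gripper": -1}, {"dp": [0, 0, 2], "roll": 0, "gripper": -1}, {"dp": [0, 0, 3], "roll": 0, "gripper": -1}, {"dp": [0, 0, 3], "roll": 0, "gripper": -1}])

```text
clock: 15.93
eef_pos: [473.0, -173.4, 30.1]
eef_rot: [3.141, 0.0, 1.526]
wrist_force: [-0.1, 0.8, -0.8]
finger_gap: 7.9
finger_force: 25.0
```

>>> carry_out(deltas=[{"dp": [0, 0, 1], "roll": 0, "gripper": -1}, {"dp": [0, 0, 2], "roll": 0, "gripper": -1}, {"dp": [0, 0, 2], "roll": 0, "gripper": -1}, {"dp": [0, 0, 2], "roll": 0, "gripper": -1}])

```text
clock: 16.27
eef_pos: [472.9, -173.4, 27.9]
eef_rot: [-3.141, -0.0, 1.526]
wrist_force: [0.4, 0.1, -1.2]
finger_gap: 7.9
finger_force: 25.0
```

>>> carry_out(deltas=[{"dp": [0, 0, 1], "roll": 0, "gripper": -1}, {"dp": [0, 0, 1.5], "roll": 0, "gripper": -1}, {"dp": [0, 0, 1.5], "roll": 0, "gripper": -1}, {"dp": [0, 0, 1.5], "roll": 0, "gripper": -1}])

```text
clock: 16.6
eef_pos: [472.9, -173.4, 26.4]
eef_rot: [-3.142, -0.0, 1.526]
wrist_force: [0.2, 0.6, -0.4]
finger_gap: 7.9
finger_force: 25.0
```

>>> carry_out(deltas=[{"dp": [0, 0, 1], "roll": 0, "gripper": -1}, {"dp": [0, 0, 1.5], "roll": 0, "gripper": -1}, {"dp": [0, 0, 1.5], "roll": 0, "gripper": -1}, {"dp": [0, 0, 1.5], "roll": 0, "gripper": -1}])

```text
clock: 16.93
eef_pos: [472.9, -173.4, 24.9]
eef_rot: [-3.142, -0.0, 1.526]
wrist_force: [-0.2, 0.0, -0.9]
finger_gap: 7.7
finger_force: 25.0
```

>>> carry_out(deltas=[{"dp": [0, 0, 0.5], "roll": 0, "gripper": -1}, {"dp": [0, 0, 1], "roll": 0, "gripper": -1}, {"dp": [0, 0, 1], "roll": 0, "gripper": -1}, {"dp": [0, 0, 1], "roll": 0, "gripper": -1}])

```text
clock: 17.27
eef_pos: [472.9, -173.4, 23.9]
eef_rot: [-3.142, 0.0, 1.526]
wrist_force: [0.0, 0.5, -0.5]
finger_gap: 7.5
finger_force: 25.0
```

>>> carry_out(deltas=[{"dp": [0, 0, 0.5], "roll": 0, "gripper": -1}, {"dp": [0, 0, 1], "roll": 0, "gripper": -1}, {"dp": [0, 0, 1], "roll": 0, "gripper": -1}, {"dp": [0, 0, 1], "roll": 0, "gripper": -1}])

```text
clock: 17.6
eef_pos: [472.9, -173.4, 22.9]
eef_rot: [-3.142, -0.0, 1.526]
wrist_force: [-0.6, 0.8, -1.3]
finger_gap: 7.4
finger_force: 25.0
```

>>> carry_out(deltas=[{"dp": [0, 0, 0.5], "roll": 0, "gripper": -1}, {"dp": [0, 0, 1], "roll": 0, "gripper": -1}, {"dp": [0, 0, 1], "roll": 0, "gripper": -1}, {"dp": [0, 0, 1], "roll": 0, "gripper": -1}])

```text
clock: 17.93
eef_pos: [472.9, -173.4, 21.9]
eef_rot: [-3.142, -0.0, 1.526]
wrist_force: [0.8, 0.3, -1.0]
finger_gap: 7.7
finger_force: 25.0
```

>>> carry_out(deltas=[{"dp": [0, 0, 0.5], "roll": 0, "gripper": -1}, {"dp": [0, 0, 1], "roll": 0, "gripper": -1}, {"dp": [0, 0, 1], "roll": 0, "gripper": -1}, {"dp": [0, 0, 1], "roll": 0, "gripper": -1}])

```text
clock: 18.27
eef_pos: [473.3, -173.5, 21.5]
eef_rot: [3.141, 0.0, 1.526]
wrist_force: [-1.4, 1.5, 4.7]
finger_gap: 7.6
finger_force: 25.0
```

>>> carry_out(deltas=[{"dp": [0, 0, -0.5], "roll": 0, "gripper": 0}, {"dp": [0, 0, -0.5], "roll": 0, "gripper": 0}, {"dp": [0, 0, -0.5], "roll": 0, "gripper": 0}, {"dp": [0, 0, -0.5], "roll": 0, "gripper": 0}, {"dp": [0, 0, -35], "roll": 0, "gripper": 0}, {"dp": [0, 0, -75], "roll": 0, "gripper": 0}, {"dp": [0, 0, -115], "roll": 0, "gripper": 0}, {"dp": [0, 0, -150], "roll": 0, "gripper": 0}, {"dp": [0, 0, -150], "roll": 0, "gripper": 0}])

```text
clock: 19.02
eef_pos: [475.3, -174.4, 177.8]
eef_rot: [3.132, 0.004, 1.526]
wrist_force: [0.5, 0.1, -0.0]
finger_gap: 47.1
finger_force: 0.0
```

>>> carry_out(deltas=[{"dp": [389, 89, 0], "roll": 8, "gripper": 0}, {"dp": [389, 89, 0], "roll": 8, "gripper": 0}, {"dp": [389, 89, 0], "roll": 8, "gripper": 0}, {"dp": [389, 89, 0], "roll": 8, "gripper": 0}, {"dp": [389, 89, 0], "roll": 8, "gripper": 0}, {"dp": [389, 89, 0], "roll": 8, "gripper": 0}, {"dp": [389, 89, 0], "roll": 8, "gripper": 0}, {"dp": [389, 89, 0], "roll": 8, "gripper": 0}, {"dp": [389, 89, 0], "roll": 8, "gripper": 0}, {"dp": [389, 89, 0], "roll": 8, "gripper": 0}, {"dp": [389, 89, 0], "roll": 8, "gripper": 0}, {"dp": [389, 89, 0], "roll": 8, "gripper": 0}])

```text
clock: 20.02
eef_pos: [578.8, 212.4, 169.9]
eef_rot: [-3.141, 0.001, 1.389]
wrist_force: [-0.3, -1.1, 0.2]
finger_gap: 47.0
finger_force: 0.0
```

>>> carry_out(deltas=[{"dp": [0, 0, 0], "roll": 0, "gripper": 0}, {"dp": [0, 0, 0], "roll": 0, "gripper": 0}])

```text
clock: 20.18
eef_pos: [579.1, 210.2, 170.9]
eef_rot: [-3.142, 0.0, 1.386]
wrist_force: [0.8, 0.1, 0.3]
finger_gap: 47.0
finger_force: 0.0
```

>>> carry_out(deltas=[{"dp": [0, 0.5, 35], "roll": 0, "gripper": 0}, {"dp": [0, 0.5, 65], "roll": 0, "gripper": 0}, {"dp": [0, 0.5, 85], "roll": 0, "gripper": 0}, {"dp": [0, 0.5, 98], "roll": 0, "gripper": 0}, {"dp": [0, 0.5, 106], "roll": 0, "gripper": 0}, {"dp": [0, 0.5, 109], "roll": 0, "gripper": 0}, {"dp": [0, 0.5, 109], "roll": 0, "gripper": 0}, {"dp": [0, 0.5, 109], "roll": 0, "gripper": 0}])

```text
clock: 20.85
eef_pos: [580.2, 211.2, 63.2]
eef_rot: [3.14, -0.001, 1.387]
wrist_force: [0.9, -0.0, -0.3]
finger_gap: 47.1
finger_force: 0.0
```

>>> carry_out(deltas=[{"dp": [0, 0, 0], "roll": 0, "gripper": -1}, {"dp": [0, 0, 0], "roll": 0, "gripper": -1}, {"dp": [0, 0, 0], "roll": 0, "gripper": -1}, {"dp": [0, 0, 0], "roll": 0, "gripper": -1}, {"dp": [0, 0, 0], "roll": 0, "gripper": -1}, {"dp": [0, 0, 0], "roll": 0, "gripper": -1}, {"dp": [0, 0, 0], "roll": 0, "gripper": -1}, {"dp": [0, 0, 0], "roll": 0, "gripper": -1}])

```text
clock: 21.52
eef_pos: [579.5, 211.1, 61.7]
eef_rot: [-3.141, 0.0, 1.387]
wrist_force: [0.1, 0.5, -1.7]
finger_gap: 7.8
finger_force: 25.0
```

>>> carry_out(deltas=[{"dp": [0, 0, -20], "roll": 0, "gripper": -1}, {"dp": [0, 0, -55], "roll": 0, "gripper": -1}, {"dp": [0, 0, -95], "roll": 0, "gripper": -1}, {"dp": [-30, -7, -108], "roll": 0, "gripper": -1}, {"dp": [-70, -16, -108], "roll": 0, "gripper": -1}, {"dp": [-110, -25, -108], "roll": -1, "gripper": -1}, {"dp": [-150, -34, -108], "roll": -2, "gripper": -1}, {"dp": [-190, -43, -108], "roll": -3, "gripper": -1}, {"dp": [-220, -50, -108], "roll": -5, "gripper": -1}, {"dp": [-245, -55.5, -108], "roll": -5.9, "gripper": -1}, {"dp": [-245, -55.5, -108], "roll": -5.9, "gripper": -1}, {"dp": [-245, -55.5, -108], "roll": -5.9, "gripper": -1}])

```text
clock: 22.52
eef_pos: [480.1, -20.3, 170.2]
eef_rot: [3.141, -0.0, 1.487]
wrist_force: [0.2, 0.4, -1.2]
finger_gap: 7.5
finger_force: 25.0
```

>>> carry_out(deltas=[{"dp": [-40, 1.5, 0], "roll": 0, "gripper": -1}, {"dp": [-80, 3, 0], "roll": 0, "gripper": -1}, {"dp": [-120, 4.5, 0], "roll": 0, "gripper": -1}, {"dp": [-160, 6, 0], "roll": 0, "gripper": -1}, {"dp": [-200, 7.5, 0], "roll": 0, "gripper": -1}, {"dp": [-240, 9, 0], "roll": 0, "gripper": -1}, {"dp": [-280, 10.5, 0], "roll": 0, "gripper": -1}, {"dp": [-320, 12, 0], "roll": 0, "gripper": -1}, {"dp": [-360, 13.5, 0], "roll": 0, "gripper": -1}, {"dp": [-395, 14.5, 0], "roll": 0, "gripper": -1}, {"dp": [-422.5, 15.5, 0], "roll": 0, "gripper": -1}, {"dp": [-422.5, 15.5, 0], "roll": 0, "gripper": -1}])

```text
clock: 23.52
eef_pos: [461.2, -445.3, 168.5]
eef_rot: [-3.141, -0.0, 1.487]
wrist_force: [-0.6, 0.5, -1.6]
finger_gap: 8.0
finger_force: 25.0
```

>>> carry_out(deltas=[{"dp": [0, 0, 0], "roll": 0, "gripper": -1}, {"dp": [0, 0, 0], "roll": 0, "gripper": -1}, {"dp": [0, 0, 35], "roll": 0, "gripper": -1}, {"dp": [0, 0, 75], "roll": 0, "gripper": -1}, {"dp": [0, 0, 110], "roll": 0, "gripper": -1}, {"dp": [0, 0, 130], "roll": 0, "gripper": -1}, {"dp": [0, 0, 138], "roll": 0, "gripper": -1}, {"dp": [0, 0, 142], "roll": 0, "gripper": -1}, {"dp": [0, 0, 143], "roll": 0, "gripper": -1}, {"dp": [0, 0, 143], "roll": 0, "gripper": -1}, {"dp": [0, 0, 143], "roll": 0, "gripper": -1}])

```text
clock: 24.43
eef_pos: [462.2, -442.3, 28.7]
eef_rot: [3.14, 0.002, 1.49]
wrist_force: [0.7, -0.4, -1.7]
finger_gap: 7.4
finger_force: 25.0
```

>>> carry_out(deltas=[{"dp": [0, 0, 1], "roll": 0, "gripper": -1}, {"dp": [0, 0, 2], "roll": 0, "gripper": -1}, {"dp": [0, 0, 3], "roll": 0, "gripper": -1}, {"dp": [0, 0, 3], "roll": 0, "gripper": -1}, {"dp": [0, 0, 3], "roll": 0, "gripper": -1}])

```text
clock: 24.85
eef_pos: [461.4, -441.9, 23.9]
eef_rot: [-3.142, -0.0, 1.49]
wrist_force: [0.0, 0.2, -1.8]
finger_gap: 7.6
finger_force: 25.0
```

>>> carry_out(deltas=[{"dp": [0, 0, 0.5], "roll": 0, "gripper": -1}, {"dp": [0, 0, 1], "roll": 0, "gripper": -1}, {"dp": [0, 0, 1], "roll": 0, "gripper": -1}, {"dp": [0, 0, 1], "roll": 0, "gripper": -1}])

```text
clock: 25.18
eef_pos: [461.4, -441.9, 22.9]
eef_rot: [-3.142, -0.0, 1.49]
wrist_force: [0.3, -0.2, -1.4]
finger_gap: 8.0
finger_force: 25.0
```

>>> carry_out(deltas=[{"dp": [0, 0, 0.5], "roll": 0, "gripper": -1}, {"dp": [0, 0, 1], "roll": 0, "gripper": -1}, {"dp": [0, 0, 1], "roll": 0, "gripper": -1}, {"dp": [0, 0, 1], "roll": 0, "gripper": -1}])

```text
clock: 25.52
eef_pos: [461.4, -441.9, 21.9]
eef_rot: [-3.142, -0.0, 1.49]
wrist_force: [-0.1, 0.6, -1.3]
finger_gap: 7.7
finger_force: 25.0
```

>>> carry_out(deltas=[{"dp": [0, 0, 0.5], "roll": 0, "gripper": -1}, {"dp": [0, 0, 1], "roll": 0, "gripper": -1}, {"dp": [0, 0, 1], "roll": 0, "gripper": -1}, {"dp": [0, 0, 1], "roll": 0, "gripper": -1}])

```text
clock: 25.85
eef_pos: [461.6, -442.0, 21.4]
eef_rot: [3.141, 0.0, 1.49]
wrist_force: [0.2, 0.7, 4.2]
finger_gap: 7.5
finger_force: 25.0
```

Contact. Release, rise, then move back over the trays to check.

>>> carry_out(deltas=[{"dp": [0, 0, -0.5], "roll": 0, "gripper": 0}, {"dp": [0, 0, -0.5], "roll": 0, "gripper": 0}, {"dp": [0, 0, -0.5], "roll": 0, "gripper": 0}, {"dp": [0, 0, -0.5], "roll": 0, "gripper": 0}, {"dp": [0, 0, -30], "roll": 0, "gripper": 0}, {"dp": [0, 0, -70], "roll": 0, "gripper": 0}, {"dp": [0, 0, -110], "roll": 0, "gripper": 0}, {"dp": [0, 0, -150], "roll": 0, "gripper": 0}, {"dp": [0, 0, -190], "roll": 0, "gripper": 0}, {"dp": [0, 0, -230], "roll": 0, "gripper": 0}, {"dp": [0, 0, -230], "roll": 0, "gripper": 0}, {"dp": [0, 0, -230], "roll": 0, "gripper": 0}])

```text
clock: 26.85
eef_pos: [461.9, -442.4, 253.2]
eef_rot: [3.138, 0.003, 1.49]
wrist_force: [-0.2, 0.2, -0.5]
finger_gap: 46.6
finger_force: 0.0
```

```bash
python3 - <<'E'
from h import *
s=read_state(); print(s['clock'],s['eef_pos'])
a=viewer.camera("wrist")[:,:,::-1]; c=viewer.camera("scene")[:,:,::-1]
cv2.imwrite("pics/w4.png",a)
f=lambda im,x0,y0,x1,y1,w:cv2.resize(im[y0:y1,x0:x1],(w,int(w*(y1-y0)/(x1-x0))),interpolation=cv2.INTER_CUBIC)
L=np.vstack([f(c,310,130,470,245,400),f(c,170,200,370,325,400)]); W=f(a,200,0,460,300,400)
h=max(len(L),len(W)); pad=lambda i:cv2.copyMakeBorder(i,0,h-len(i),0,0,0)
cv2.imwrite("pics/c5.png",np.hstack([pad(L),pad(W)]))
E
```

```text
26.85 [ 461.85536338 -442.38154079  253.16918082]
```

View pics/c5.png

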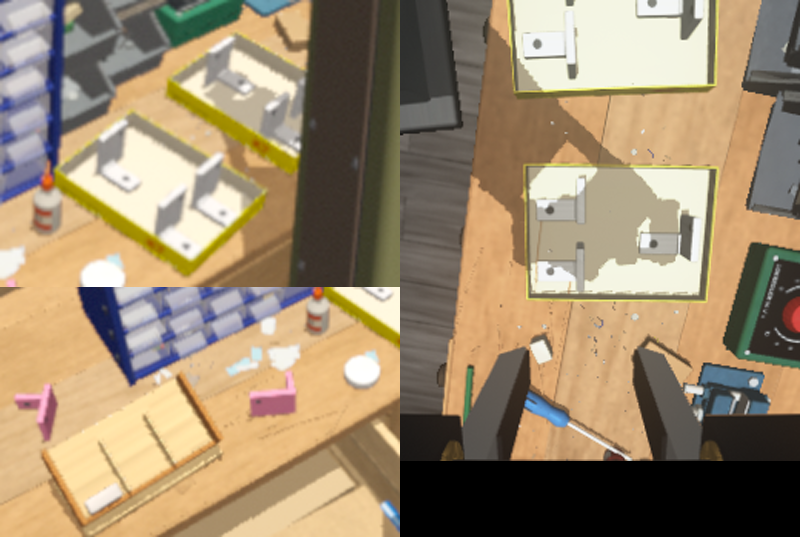

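All four brackets stand flat in the trays with their feet on the same side as the samples. The far tray's feet are at crop (555,210) and (555,270) against the sample at (660,243), and the near tray's match its sample too. The block, bottle, cap and pink pieces have not moved.

```bash
python3 -c "
from h import *
print(manip.sign_off())"
```

```text
the job is handed in; nothing more can be done
None
```

All four brackets are sorted, each standing upright on its foot in the tray whose sample it matches. The last pictures show the other things unmoved, and I handed the job in at about 27 s on the robot's clock, inside the 72 s limit.

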